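# Set the viewer's focus, then hold the sample tube level over its window

### The arm

A 7-joint arm with a two-finger parallel gripper is mounted at the origin on a cart in front of the work surface, level with it; the furniture and walls round the work are solid. World frame = base frame: x ahead of the robot, y to its left, z up, the work surface at z = 0. Lengths are in m, angles in rad, forces in N, time in s.
With the tool pointing down it reaches from about 0.4 to 0.85 m from the base axis. Payload 10.4 kg.
Tool frame: the origin (TCP) lies between the finger pads; the fingertips stand 11 mm ahead of it and the grasp point (between the pads) lies 8 mm behind it (r.tcp_to_tips is the distance from the TCP to the fingertips, in m); z points along the fingers, y is the line along which they close (so a half turn about z gives the same grasp; the last joint's range is limited). The gripper opens to 87 mm and grips with 3 to 60 N. Pads are 19 mm wide; open, the fingers measure 117 mm over their backs; the gripper's body (75 mm by 190 mm) begins 51 mm behind the grasp point.
Start: joints at [1.179, 0.332, -0.065, 1.46, 0.022, 1.35, -0.088], TCP at [0.225, -0.583, 0.234] pointing down, gripper open.
Joint ranges: [-2.6, 2.6], [-0.5, 2.12], [-1.47, 1.34], [0.16, 2.42], [-1.27, 4.41], [0.06, 2.06], [-2.6, 2.6]. Speed limits (rad/s): [2.22, 2.22, 2.79, 2.79, 3.14, 3.14, 3.14].

### API

Orientations are given as a unit quaternion [x, y, z, w].
In Python, from bench import r gives the robot as it stands. The module is installed in compiled form; this text tells all that it offers.
- The arm moves only by the shell command python3 -m crank 'ROWS' [FORCE]. ROWS is JSON, a list of rows, each an object of numbers: "claw": the closure, from -1 (fully open) to 1 (shut); "dx", "dy", "dz": the shift along the tool's x, y, z each as a share of 3 cm, from -1 to 1; "ax", "ay", "az": the turn, a rotation vector about the tool's x, y, z each as a share of 6 degrees, from -1 to 1. A call has 1 to 8 rows; each row shifts and turns the commanded pose from where the row before left it, along the tool's axes as they then stand; what a row does not reach is not made up. A row lasts 1/12 s, in which the tool goes at most 41.7 mm and 7.16 degrees, less where a joint would pass 70% of its speed; a pose out of reach is approached as far as the arm can. A call with a number of a shift or a turn outside -1 to 1 is refused whole. A call with a gripper value outside its range is refused whole. The fingers move at their own pace and stop on an object; FORCE is the grip in N (left out, the last holds). Time passes only in rows, so rows that do not move let the fingers close. It gives the time, the measured TCP pose, the force, the opening and the grip force at its end, in the units of the state.
- r.read_state(): the state, without advancing time (a new reading comes with each control period).
- r.camera(name): name is "side" or "top"; returns a dict with "color" (480x640x3 uint8, red, green, blue), "mtx" (3x3 intrinsics, pixels), "R" (3x3) and "t" (3): a world point X has camera coordinates R X + t. Camera axes: x right, y down, z forward; pixel columns grow to the right and rows downward; lengths in m; the calibration is good to about 2 mm. A picture is of the moment at which its call begins. There is no depth.
- r.close_job(): hands the job in; it is judged then, once.
The state is a dict: "time": time; "joint_positions": joint angles; "joint_vel": joint speeds; "joint_torque": joint torques, N m; "ee_pos": TCP position; "eef_rot": TCP orientation; "ft_force": force on the tool from outside, world axes, zero at the start; "torque": the same for the moment, N m; "width": finger opening in m; "grip_force": force on a finger pad.
Only numpy, scipy, OpenCV 4.12 (cv2) and the standard library are available. Lean on these libraries where they do the work, as an engineer would, in place of code of your own. Each camera call takes 0.05 s, during which the arm holds its last target. There are 200 camera calls.

### The job

First set the focus of the bench viewer (the low white case): turn its knob until the pointer lines up with the middle of the forked mark, and let the knob go. Then draw the capped tube out of its inclined stand, turn it so that it lies level, and hold it still in the air with its middle over the viewer's round window, about 10 cm above the glass. Finish while still holding the tube there; put nothing down, and leave the other things on the bench as they are.

Things in the scene. Friction and masses are not known exactly. Their poses are not given: they have to be found in the camera images.
- tube_stand: Stand fixed to the worktop: grey plate 100x80 mm with a white round sleeve (outside diameter 44, bore 36, 48 mm deep) leaning 40 degrees (0.698 rad) from vertical. Origin: centre of the plate's underside, on the worktop; z up; the sleeve and tube lean towards the stand's +x (the tube's cap end is on the +x side, away from the robot). The plate is 8 mm thick; the middle of the sleeve's mouth is at about (13, 0, 70) mm.
- socket (a point): Point in the tube stand: on the sleeve's inner floor, where the centre of the tube's bottom rests at the start.
- sample_tube: Capped plastic centrifuge tube standing loose in the stand's sleeve, 115 mm long, body diameter 31.6 mm, ribbed cap (the last 13 mm) 34.4 mm in diameter, 40 to 85 g. Origin: centre of its bottom; its z axis runs along the tube to the cap. About 67 mm stand out of the sleeve. (A similar tube standing upright at the back of the bench is not meant.)
- tube_middle (a point): Point on the axis of the sample tube, halfway along it (57.5 mm from bottom).
- tube_bottom (a point): Centre of the bottom of the sample tube.
- viewer: Bench viewer fixed to the worktop: white case 120x180 mm (x, y), top face 45 mm up. Origin: centre of underside; z up. Window on its +y side, knob on its -y side, pointer and mark along its -x edge. It stands beside the tube stand, either way round. Keep arm and gripper clear of the tall analyser cabinet on the right (beyond world x = 0.52 with y below -0.25 m), also when leaving the start.
- window (a point): Centre of the round glass window (diameter 48, in a dark ring of diameter 60 mm) in the viewer's top, on the glass, 48.5 mm above the worktop.
- focus_knob_grip (a point): Point on the knob's upright turning axis, at the height to grip it, 82 mm above the worktop. The black knob is a round foot (diameter 44, top 59 mm above the worktop) with an upright grip bar across it, 42 mm long, 14 mm thick, top 89 mm above the worktop; this point turns with the knob and its x axis runs along the bar.
- focus_knob (a joint): Angle of the knob, 0 to 2.6 rad (stops); grows as the knob is turned CLOCKWISE seen from above. At 0 the bar lies along the viewer's x. It turns against light friction (0.03 N m) and stays where it is left.
- pointer_tip (a point): Tip of the black pointer needle (2.5 mm wide, sliding along the viewer's y on a white strip beside the knob, 48 mm above the worktop). It is geared to the knob: it moves 15 mm per rad, towards the viewer's -y (to the robot's right) as the knob is turned clockwise. Only the knob moves it.
- mark_middle (a point): Middle of the gap of the black forked mark (two prongs 7.5 mm apart inside, 48 mm above the worktop) towards which the needle points. At the start it lies on the viewer's -y side of the pointer, 10 to 30 mm away along the viewer's y.
- petri_pair: Bystander: round flat dish, diameter 61, 30 mm tall; origin at centre of underside.
- reagent_small_2: Bystander: small white-capped bottle, diameter 40, 62 mm tall; origin at centre of underside.
- lab_timer: Bystander: white timer with a display, 62x66x19 mm; origin at centre of underside.

How it is judged:
By the outcome, as a careful person would: the job done as asked, in the order asked, and still so for the second after the job is handed in, while the arm keeps its last pose, push and grip.
It also fails if it takes over 58 s, if anything falls off the work surface, if the arm or the gripper's body presses on something with over 40 N, if the wrist force passes 120 N, or if a joint passes its speed limit or range.

## Working session

There is one attempt and no reset: what is moved stays moved. The work goes in short steps, Python scripts to look and compute and a shell command to move; the robot and the scene stay as the last step left them, time stands still between calls to the robot, and variables do not carry over. Pictures are saved under pics/ and viewed, at most 10 in all, crops included, and the job is handed in when it is done.

```bash
mkdir -p pics
python3 - <<'E'
from bench import r
import cv2,numpy as np
for n in("top","side"):
    c=r.camera(n); cv2.imwrite(f"pics/{n}0.png",c["color"][:,:,::-1]); print(n,c["mtx"].tolist(),np.round(c["R"],4).tolist(),np.round(c["t"],4).tolist())
s=r.read_state();print(s["ee_pos"],s["eef_rot"],s["width"],s["time"])
E
```

```text
top [[602.3402534695875, 0.0, 317.3449868994547], [0.0, 602.3402534695875, 239.326634614711], [0.0, 0.0, 1.0]] [[0.0001, -1.0, 0.0027], [-0.9984, -0.0003, -0.0568], [0.0568, -0.0027, -0.9984]] [-0.0344, 0.4544, 1.5458]
side [[524.8831050201702, 0.0, 321.65085191246595], [0.0, 524.8831050201702, 238.6958918785392], [0.0, 0.0, 1.0]] [[0.9325, -0.3612, -0.0029], [-0.166, -0.4214, -0.8916], [0.3208, 0.8318, -0.4529]] [-0.4368, 0.1209, 1.1097]
[ 0.22518019 -0.5826751   0.23283502] [ 9.83045032e-01  1.83363234e-01 -1.52812717e-04 -6.05954476e-04] 0.08721225185784504 0.1
```

View pics/top0.png

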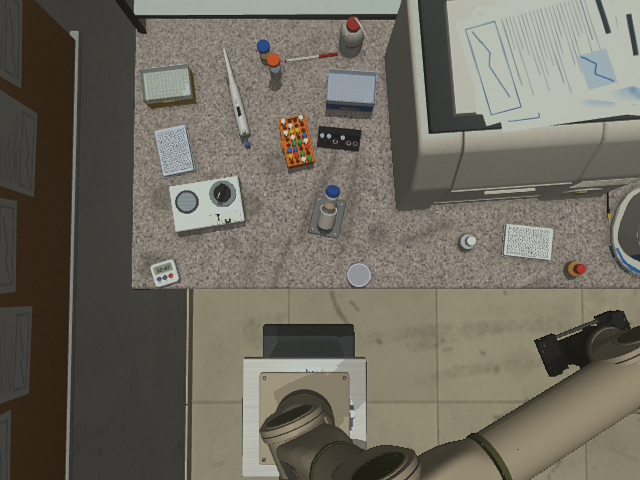

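View pics/side0.png

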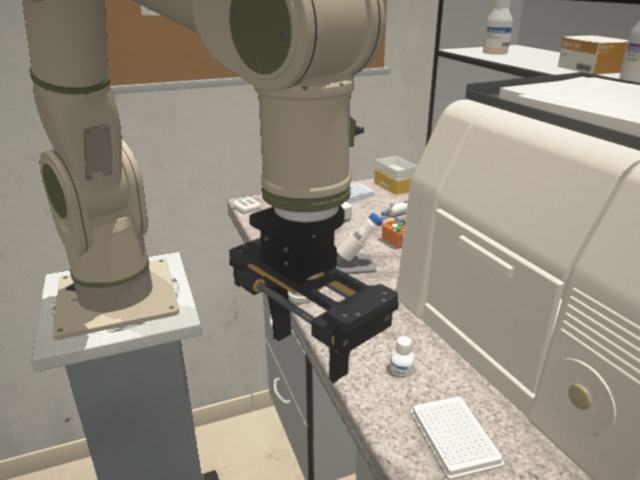

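Top view: viewer at about (206,204) with window (187,201), knob (222,192), pointer and fork (218–228,218). The stand is at (327,217) with the cap at (333,192). In the side view the arm hides the viewer.

```bash
cat > h.py <<'E'
import numpy as np,cv2
from bench import r
def ray(c,u,v,z):
    R=np.array(c["R"]);t=np.array(c["t"]);o=-R.T@t
    d=R.T@np.linalg.inv(c["mtx"])@np.array([u,v,1.]);return o+d*(z-o[2])/d[2]
def pix(c,X):
    p=np.array(c["mtx"])@(np.array(c["R"])@np.array(X)+c["t"]);return p[:2]/p[2]
E
python3 - <<'E'
from h import *
c=r.camera("top");im=c["color"][:,:,::-1]
a=cv2.resize(im[172:242,164:250],None,fx=6,fy=6,interpolation=cv2.INTER_CUBIC)
b=cv2.resize(im[180:242,302:352],None,fx=6,fy=6,interpolation=cv2.INTER_CUBIC)
o=np.zeros((420,800,3),np.uint8);o[:420,:516]=a;b=b[:,:284];o[:372,516:]=b
cv2.imwrite("pics/crop.png",o)
for n,u,v,z in(("win",187,201,.0485),("knob",222,192,.089),("cap",333,190,.13),("petri",359,275,.03)):print(n,ray(c,u,v,z).round(3))
E
```

```text
win [0.55  0.296 0.048]
knob [0.567 0.202 0.089]
cap [ 0.567 -0.072  0.13 ]
petri [ 0.362 -0.141  0.03 ]
```

View pics/crop.png

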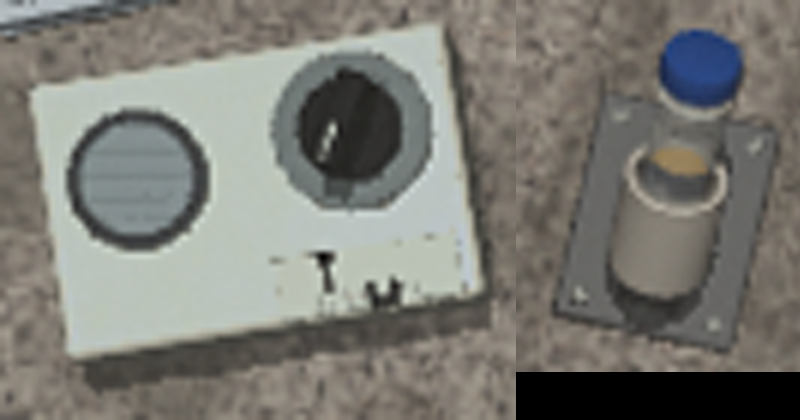

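Crop: window centre (138,180), knob foot (350,125), needle tip near (327,290), fork gap near (384,287). The stand plate has corners (605,92), (777,130), (730,350), (555,312). The knob bar's direction is unclear, so I'll enhance the contrast.

Run:
```python
from h import *
ims=[r.camera("top") for _ in range(6)];c=ims[0]
im=np.mean([x["color"] for x in ims],0)
print("noise",np.std([x["color"][200,200,0] for x in ims]))
k=np.clip(im[180:212,206:240]*1.0,0,130)*255/130
f=np.clip(im[208:226,204:240],0,255)
K=cv2.resize(k.astype(np.uint8)[:,:,::-1],None,fx=14,fy=14,interpolation=cv2.INTER_CUBIC)
F=cv2.resize(f.astype(np.uint8)[:,:,::-1],None,fx=9,fy=9,interpolation=cv2.INTER_CUBIC)
o=np.zeros((448,800,3),np.uint8);o[:,:476]=K;o[:162,476:800]=F;cv2.imwrite("pics/knob.png",o)
C=lambda u,v:(164+(u+.5)/6-.5,172+(v+.5)/6-.5)
S=lambda u,v:(302+(u-516+.5)/6-.5,180+(v+.5)/6-.5)
P=lambda n,p,z:print(n,ray(c,*p,z).round(4))
P("win",C(138,180),.0485);P("foot",C(350,125),.059);P("ring",C(352,130),.046)
P("tip",C(327,290),.048);P("fork",C(384,287),.048)
q=[(605,92),(777,130),(730,350),(555,312)];w=[ray(c,*S(*p),.008) for p in q]
print("plate",np.mean(w,0),[np.linalg.norm(w[i]-w[i-1]).round(4) for i in range(4)]);d=(w[0]+w[1]-w[2]-w[3]);print("yaw",np.degrees(np.arctan2(d[1],d[0])))
q=[(30,90),(442,25),(485,295),(72,355)];w=[ray(c,*C(*p),.045) for p in q]
print("case",np.mean(w,0),[np.linalg.norm(w[i]-w[i-1]).round(4) for i in range(4)]);d=(w[0]+w[1]-w[2]-w[3]);print("yaw",np.degrees(np.arctan2(d[1],d[0])))
d=(w[0]-w[1]-w[2]+w[3]);print("yawy",np.degrees(np.arctan2(d[1],d[0])))
```

```text
noise 0.6871842709362768
win [0.5482 0.2975 0.0485]
foot [0.5702 0.2065 0.059 ]
ring [0.5698 0.2076 0.046 ]
tip [0.5016 0.2172 0.048 ]
fork [0.5029 0.1932 0.048 ]
plate [ 0.51448258 -0.05866328  0.008     ] [np.float64(0.0982), np.float64(0.0765), np.float64(0.0979), np.float64(0.0775)]
yaw -12.426330982256392
case [0.54394339 0.24763408 0.045     ] [np.float64(0.1143), np.float64(0.1767), np.float64(0.1167), np.float64(0.1761)]
yaw 9.56948641395712
yawy 98.70373245798223
```

View pics/knob.png

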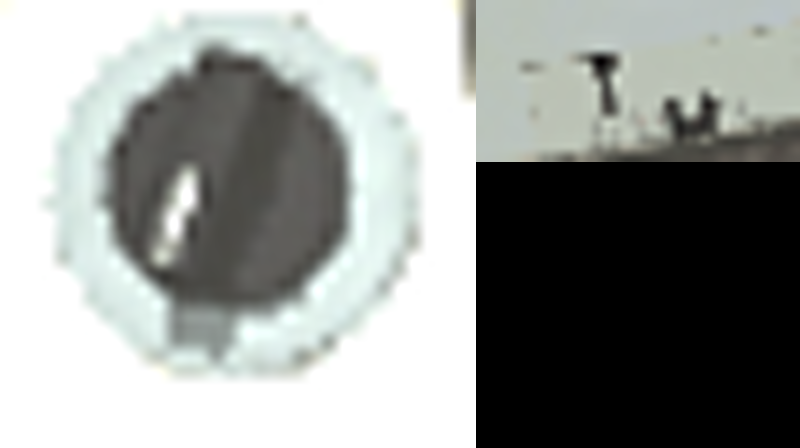

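The bar points about 17° right of image-up, so its yaw is about −17° and the knob angle about 0.44 rad. Needle at (608,105) and fork gap at (693,105) in the 9× crop give about 23.7 mm, so about 90° clockwise. I'll move over to the viewer now.

```bash
python3 -m crank '[{"claw":-1,"dx":0.84,"dy":-0.85},{"claw":-1,"dx":0.84,"dy":-0.85},{"claw":-1,"dx":0.84,"dy":-0.85},{"claw":-1,"dx":0.84,"dy":-0.85},{"claw":-1,"dx":0.84,"dy":-0.85},{"claw":-1,"dx":0.84,"dy":-0.85},{"claw":-1,"dx":0.84,"dy":-0.85},{"claw":-1,"dx":0.84,"dy":-0.85}]'
```

```text
invalid input at $[0]: expected keys claw, dx, dy, dz, ax, ay, az
```

```bash
python3 -m crank '[{"claw":-1,"dx":0.84,"dy":-0.85,"dz":0,"ax":0,"ay":0,"az":0},{"claw":-1,"dx":0.84,"dy":-0.85,"dz":0,"ax":0,"ay":0,"az":0},{"claw":-1,"dx":0.84,"dy":-0.85,"dz":0,"ax":0,"ay":0,"az":0},{"claw":-1,"dx":0.84,"dy":-0.85,"dz":0,"ax":0,"ay":0,"az":0},{"claw":-1,"dx":0.84,"dy":-0.85,"dz":0,"ax":0,"ay":0,"az":0},{"claw":-1,"dx":0.84,"dy":-0.85,"dz":0,"ax":0,"ay":0,"az":0},{"claw":-1,"dx":0.84,"dy":-0.85,"dz":0,"ax":0,"ay":0,"az":0},{"claw":-1,"dx":0.84,"dy":-0.85,"dz":0,"ax":0,"ay":0,"az":0}]'; python3 -c "
from bench import r;print(r.read_state()['joint_positions'])"
```

```text
time: 1.12
ee_pos: [0.3402, -0.3184, 0.2338]
eef_rot: [0.983, 0.183, 0.0, 0.0]
ft_force: [1.2, 0.3, -0.1]
width: 0.0869
grip_force: 0.0
[ 9.28317017e-01 -5.57148286e-03 -2.71709719e-01  1.84930893e+00
 -1.14541241e-03  1.29698204e+00 -5.45154144e-01]
```

```bash
python3 -m crank '[{"claw":-1,"dx":0.84,"dy":-0.85,"dz":0,"ax":0,"ay":0,"az":0},{"claw":-1,"dx":0.84,"dy":-0.85,"dz":0,"ax":0,"ay":0,"az":0},{"claw":-1,"dx":0.84,"dy":-0.85,"dz":0,"ax":0,"ay":0,"az":0},{"claw":-1,"dx":0.84,"dy":-0.85,"dz":0,"ax":0,"ay":0,"az":0},{"claw":-1,"dx":0.84,"dy":-0.85,"dz":0,"ax":0,"ay":0,"az":0},{"claw":-1,"dx":0.84,"dy":-0.85,"dz":0,"ax":0,"ay":0,"az":0},{"claw":-1,"dx":0.84,"dy":-0.85,"dz":0,"ax":0,"ay":0,"az":0},{"claw":-1,"dx":0.84,"dy":-0.85,"dz":0,"ax":0,"ay":0,"az":0}]' | head -2
python3 -m crank '[{"claw":-1,"dx":0.84,"dy":-0.85,"dz":0,"ax":0,"ay":0,"az":0},{"claw":-1,"dx":0.84,"dy":-0.85,"dz":0,"ax":0,"ay":0,"az":0},{"claw":-1,"dx":0.84,"dy":-0.85,"dz":0,"ax":0,"ay":0,"az":0},{"claw":-1,"dx":0.84,"dy":-0.85,"dz":0,"ax":0,"ay":0,"az":0},{"claw":-1,"dx":0.84,"dy":-0.85,"dz":0,"ax":0,"ay":0,"az":0},{"claw":-1,"dx":0.84,"dy":-0.85,"dz":0,"ax":0,"ay":0,"az":0},{"claw":-1,"dx":0.84,"dy":-0.85,"dz":0,"ax":0,"ay":0,"az":0},{"claw":-1,"dx":0.84,"dy":-0.85,"dz":0,"ax":0,"ay":0,"az":0}]'; python3 -c "
from bench import r;print(r.read_state()['joint_positions'])"
```

```text
time: 1.78
ee_pos: [0.4547, -0.0554, 0.2339]
time: 2.45
ee_pos: [0.5695, 0.2073, 0.2335]
eef_rot: [0.983, 0.183, 0.0, 0.0]
ft_force: [0.4, -0.0, 0.9]
width: 0.087
grip_force: 0.0
[ 0.17462087  0.39024563 -0.77617238  1.48232402  0.2751844   1.38087793
 -1.81870375]
```

```bash
python3 -m crank '[{"claw":-1,"dx":0,"dy":0,"dz":0,"ax":0,"ay":0,"az":-1},{"claw":-1,"dx":0,"dy":0,"dz":0,"ax":0,"ay":0,"az":-1},{"claw":-1,"dx":0,"dy":0,"dz":0,"ax":0,"ay":0,"az":-1},{"claw":-1,"dx":0,"dy":0,"dz":0,"ax":0,"ay":0,"az":-1},{"claw":-1,"dx":0,"dy":0,"dz":0,"ax":0,"ay":0,"az":-1},{"claw":-1,"dx":0,"dy":0,"dz":0,"ax":0,"ay":0,"az":-1},{"claw":-1,"dx":0,"dy":0,"dz":0,"ax":0,"ay":0,"az":-1},{"claw":-1,"dx":0,"dy":0,"dz":0,"ax":0,"ay":0,"az":-1}]' | head -3; python3 -c "
from bench import r;print(r.read_state()['joint_positions'])"
```

```text
time: 3.12
ee_pos: [0.5689, 0.2057, 0.2336]
eef_rot: [0.822, 0.569, 0.0, 0.0]
[ 0.27348249  0.43130348 -0.91929345  1.48023261  0.34435512  1.39962116
 -1.01930162]
```

```bash
python3 -m crank '[{"claw":-1,"dx":0,"dy":0,"dz":0,"ax":0,"ay":0,"az":-1},{"claw":-1,"dx":0,"dy":0,"dz":0,"ax":0,"ay":0,"az":-1},{"claw":-1,"dx":0,"dy":0,"dz":0,"ax":0,"ay":0,"az":-1},{"claw":-1,"dx":0,"dy":0,"dz":0,"ax":0,"ay":0,"az":-1},{"claw":-1,"dx":0,"dy":0,"dz":0,"ax":0,"ay":0,"az":-1},{"claw":-1,"dx":0,"dy":0,"dz":0,"ax":0,"ay":0,"az":-1},{"claw":-1,"dx":0,"dy":0,"dz":0,"ax":0,"ay":0,"az":-1},{"claw":-1,"dx":0,"dy":0,"dz":0,"ax":0,"ay":0,"az":-1}]' >/dev/null
python3 -m crank '[{"claw":-1,"dx":0,"dy":0,"dz":0,"ax":0,"ay":0,"az":-1},{"claw":-1,"dx":0,"dy":0,"dz":0,"ax":0,"ay":0,"az":-1},{"claw":-1,"dx":0,"dy":0,"dz":0,"ax":0,"ay":0,"az":-1},{"claw":-1,"dx":0,"dy":0,"dz":0,"ax":0,"ay":0,"az":-1},{"claw":-1,"dx":0,"dy":0,"dz":0,"ax":0,"ay":0,"az":-1},{"claw":-1,"dx":0,"dy":0,"dz":0,"ax":0,"ay":0,"az":-1},{"claw":-1,"dx":0,"dy":0,"dz":0,"ax":0,"ay":0,"az":-1},{"claw":-1,"dx":0,"dy":0,"dz":0,"ax":0,"ay":0,"az":-0.7}]' |head -3
cat >> h.py <<'E'
from scipy.spatial.transform import Rotation as Ro
def go(T,yaw=None):
    s=r.read_state();R=Ro.from_quat(s["eef_rot"]);M=R.as_matrix()
    print("t",s["time"],"tcp",s["ee_pos"].round(4),"xyaw",np.degrees(np.arctan2(M[1,0],M[0,0])).round(1),"shift units",(M.T@(np.array(T)-s["ee_pos"])/.03).round(2),"J",s["joint_positions"].round(2))
E
python3 - <<'E'
from h import *
go([.570,.207,.074])
c=r.camera("side");cv2.imwrite("pics/s1.png",c["color"][:,:,::-1])
for P in([.57,.207,.082],[.548,.2975,.0485],[.515,-.059,.008]):print(pix(c,P))
E
```

```text
time: 4.45
ee_pos: [0.569, 0.2056, 0.2335]
eef_rot: [0.142, 0.99, -0.0, 0.0]
t 4.45 tcp [0.569  0.2056 0.2335] xyaw 163.6 shift units [-0.02  0.05  5.32] J [ 0.44  0.57 -1.23  1.47  0.54  1.47  0.5 ]
[328.90549695 189.40962534]
[310.05757297 190.52648134]
[349.45328168 261.51865594]
```

View pics/s1.png

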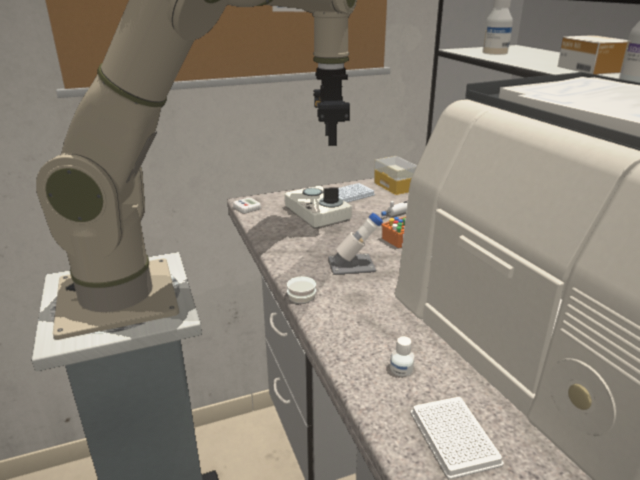

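Side view: the knob is at about (331,192), and the projection of my estimate falls at (329,189), so they agree. The gripper is right above it. I'll lower and grip.

```bash
python3 -m crank '[{"claw":-1,"dx":-0.02,"dy":0.05,"dz":0.9,"ax":0,"ay":0,"az":0},{"claw":-1,"dx":0,"dy":0,"dz":0.9,"ax":0,"ay":0,"az":0},{"claw":-1,"dx":0,"dy":0,"dz":0.9,"ax":0,"ay":0,"az":0},{"claw":-1,"dx":0,"dy":0,"dz":0.9,"ax":0,"ay":0,"az":0},{"claw":-1,"dx":0,"dy":0,"dz":0.7,"ax":0,"ay":0,"az":0},{"claw":-1,"dx":0,"dy":0,"dz":0.6,"ax":0,"ay":0,"az":0},{"claw":-1,"dx":0,"dy":0,"dz":0.42,"ax":0,"ay":0,"az":0},{"claw":-1,"dx":0,"dy":0,"dz":0,"ax":0,"ay":0,"az":0}]'
python3 -m crank '[{"claw":1,"dx":0,"dy":0,"dz":0,"ax":0,"ay":0,"az":0},{"claw":1,"dx":0,"dy":0,"dz":0,"ax":0,"ay":0,"az":0},{"claw":1,"dx":0,"dy":0,"dz":0,"ax":0,"ay":0,"az":0},{"claw":1,"dx":0,"dy":0,"dz":0,"ax":0,"ay":0,"az":0},{"claw":1,"dx":0,"dy":0,"dz":0,"ax":0,"ay":0,"az":0},{"claw":1,"dx":0,"dy":0,"dz":0,"ax":0,"ay":0,"az":0},{"claw":1,"dx":0,"dy":0,"dz":0,"ax":0,"ay":0,"az":0},{"claw":1,"dx":0,"dy":0,"dz":0,"ax":0,"ay":0,"az":0}]' 15; python3 -c "
from bench import r;s=r.read_state();print(s['torque'],s['joint_positions'])"
```

```text
time: 5.17
ee_pos: [0.5688, 0.2063, 0.0715]
eef_rot: [0.146, 0.989, -0.001, -0.001]
ft_force: [0.7, -0.1, -0.7]
width: 0.087
grip_force: 0.0
time: 5.83
ee_pos: [0.5699, 0.2071, 0.074]
eef_rot: [0.145, 0.989, -0.0, 0.0]
ft_force: [-0.1, -0.5, 0.1]
width: 0.0416
grip_force: 0.0
[ 0.16242253 -0.15671683 -0.06671435] [ 0.38544289  0.71497531 -1.11336345  1.64302614  0.67686707  1.22034957
  0.40302478]
```

```bash
python3 -m crank '[{"claw":1,"dx":0,"dy":0,"dz":0,"ax":0,"ay":0,"az":0},{"claw":1,"dx":0,"dy":0,"dz":0,"ax":0,"ay":0,"az":0},{"claw":1,"dx":0,"dy":0,"dz":0,"ax":0,"ay":0,"az":0},{"claw":1,"dx":0,"dy":0,"dz":0,"ax":0,"ay":0,"az":0},{"claw":1,"dx":0,"dy":0,"dz":0,"ax":0,"ay":0,"az":0},{"claw":1,"dx":0,"dy":0,"dz":0,"ax":0,"ay":0,"az":0},{"claw":1,"dx":0,"dy":0,"dz":0,"ax":0,"ay":0,"az":0},{"claw":1,"dx":0,"dy":0,"dz":0,"ax":0,"ay":0,"az":0}]' 15; python3 -c "
from bench import r;s=r.read_state();print(s['torque'])"
```

```text
time: 6.5
ee_pos: [0.5698, 0.2077, 0.074]
eef_rot: [0.145, 0.989, 0.0, 0.0]
ft_force: [1.0, 3.5, -1.5]
width: 0.0138
grip_force: 15.0
[ 0.90003705 -0.41083287 -0.02612065]
```

```bash
python3 -m crank '[{"claw":1,"dx":0,"dy":0,"dz":0,"ax":0,"ay":0,"az":1},{"claw":1,"dx":0,"dy":0,"dz":0,"ax":0,"ay":0,"az":1},{"claw":1,"dx":0,"dy":0,"dz":0,"ax":0,"ay":0,"az":1},{"claw":1,"dx":0,"dy":0,"dz":0,"ax":0,"ay":0,"az":1},{"claw":1,"dx":0,"dy":0,"dz":0,"ax":0,"ay":0,"az":1},{"claw":1,"dx":0,"dy":0,"dz":0,"ax":0,"ay":0,"az":1},{"claw":1,"dx":0,"dy":0,"dz":0,"ax":0,"ay":0,"az":1},{"claw":1,"dx":0,"dy":0,"dz":0,"ax":0,"ay":0,"az":1}]'
python3 -m crank '[{"claw":1,"dx":0,"dy":0,"dz":0,"ax":0,"ay":0,"az":1},{"claw":1,"dx":0,"dy":0,"dz":0,"ax":0,"ay":0,"az":1},{"claw":1,"dx":0,"dy":0,"dz":0,"ax":0,"ay":0,"az":1},{"claw":1,"dx":0,"dy":0,"dz":0,"ax":0,"ay":0,"az":1},{"claw":1,"dx":0,"dy":0,"dz":0,"ax":0,"ay":0,"az":1},{"claw":1,"dx":0,"dy":0,"dz":0,"ax":0,"ay":0,"az":1},{"claw":1,"dx":0,"dy":0,"dz":0,"ax":0,"ay":0,"az":0.8},{"claw":1,"dx":0,"dy":0,"dz":0,"ax":0,"ay":0,"az":0}]'
python3 - <<'E'
from h import *
go([.570,.207,.2])
c=r.camera("top");cv2.imwrite("pics/t2.png",cv2.resize(c["color"][172:242,164:250,::-1],None,fx=8,fy=8,interpolation=cv2.INTER_CUBIC))
E
```

```text
time: 7.17
ee_pos: [0.5707, 0.2086, 0.074]
eef_rot: [0.537, 0.844, 0.002, 0.0]
ft_force: [7.6, 9.3, -8.9]
width: 0.014
grip_force: 15.0
time: 7.83
ee_pos: [0.5718, 0.2086, 0.0741]
eef_rot: [0.797, 0.603, 0.003, -0.0]
ft_force: [12.1, 10.0, -12.9]
width: 0.0145
grip_force: 15.0
t 7.8333 tcp [0.5718 0.2086 0.0741] xyaw 74.2 shift units [-0.05 -0.03 -4.2 ] J [ 0.21  0.57 -0.82  1.65  0.46  1.12 -1.01]
```

View pics/t2.png

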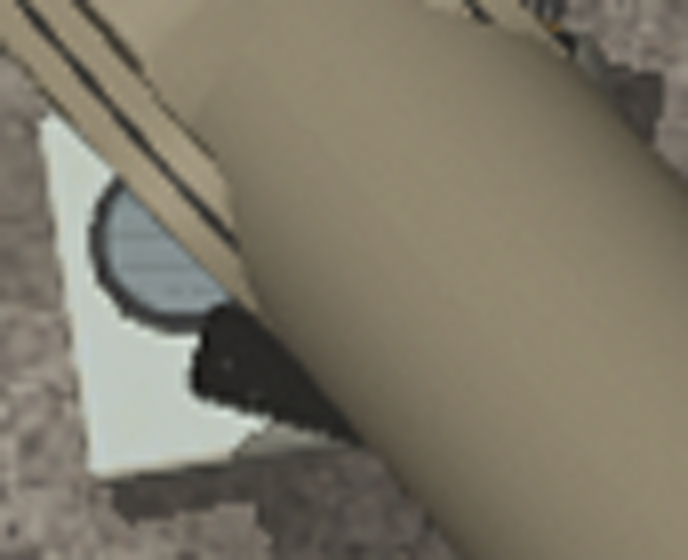

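The arm hides the pointer in this view. The tool has turned about 89°, so I'll release, rise and move off towards the stand side before looking again.

```bash
python3 -m crank '[{"claw":-1,"dx":0,"dy":0,"dz":0,"ax":0,"ay":0,"az":0},{"claw":-1,"dx":0,"dy":0,"dz":0,"ax":0,"ay":0,"az":0},{"claw":-1,"dx":0,"dy":0,"dz":0,"ax":0,"ay":0,"az":0},{"claw":-1,"dx":0,"dy":0,"dz":0,"ax":0,"ay":0,"az":0},{"claw":-1,"dx":0,"dy":0,"dz":-0.5,"ax":0,"ay":0,"az":0},{"claw":-1,"dx":0,"dy":0,"dz":-0.9,"ax":0,"ay":0,"az":0},{"claw":-1,"dx":0,"dy":0,"dz":-1,"ax":0,"ay":0,"az":0},{"claw":-1,"dx":0,"dy":0,"dz":-1,"ax":0,"ay":0,"az":0}]'
python3 -m crank '[{"claw":-1,"dx":0,"dy":0,"dz":-1,"ax":0,"ay":0,"az":0},{"claw":-1,"dx":-0.9,"dy":0,"dz":-1,"ax":0,"ay":0,"az":0},{"claw":-1,"dx":-0.9,"dy":0,"dz":-0.5,"ax":0,"ay":0,"az":0},{"claw":-1,"dx":-0.9,"dy":0,"dz":-0.5,"ax":0,"ay":0,"az":0},{"claw":-1,"dx":-1,"dy":0,"dz":0,"ax":0,"ay":0,"az":0},{"claw":-1,"dx":-1,"dy":0,"dz":0,"ax":0,"ay":0,"az":0},{"claw":-1,"dx":-1,"dy":0,"dz":0,"ax":0,"ay":0,"az":0},{"claw":-1,"dx":-1,"dy":0,"dz":0,"ax":0,"ay":0,"az":0}]'
python3 - <<'E'
from h import *
go([.570,.207,.2])
c=r.camera("top");np.save("top3.npy",c["color"]);f=c["color"][:,:,::-1]
a=cv2.resize(f[172:242,164:250],None,fx=6,fy=6,interpolation=cv2.INTER_CUBIC)
b=cv2.resize(f[208:226,204:240],None,fx=7,fy=7,interpolation=cv2.INTER_CUBIC)
o=np.zeros((420,780,3),np.uint8);o[:,:516]=a;o[:126,520:772]=b;cv2.imwrite("pics/t3.png",o)
E
```

```text
time: 8.55
ee_pos: [0.5694, 0.2071, 0.1781]
eef_rot: [0.796, 0.606, -0.0, -0.0]
ft_force: [1.0, 1.3, 0.1]
width: 0.0591
grip_force: 0.0
time: 9.22
ee_pos: [0.5155, 0.0125, 0.2672]
eef_rot: [0.796, 0.606, 0.0, 0.001]
ft_force: [0.6, 0.1, -0.5]
width: 0.0871
grip_force: 0.0
t 9.2167 tcp [0.5155 0.0125 0.2672] xyaw 74.6 shift units [6.74 0.02 2.24] J [ 0.69  0.15 -0.88  1.66  0.12  1.38 -0.47]
```

View pics/t3.png

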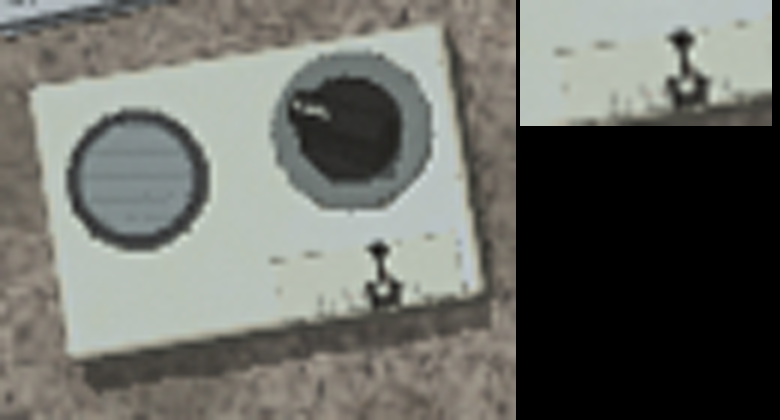

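The needle (head (378,250), shaft (381,272)) extrapolates into the fork gap near (384,288). I'll check the centroids numerically and fit the tube geometry in the same step.

Run:
```python
from h import *
f=np.load("top3.npy").astype(float).mean(2)
for v in range(211,223):
    w=np.clip(180-f[v,220:236],0,None); print(v,(w@np.arange(220,236)/max(w.sum(),1)).round(2),f[v,222:234].astype(int))
# tube axis prediction from stand pose
y=np.radians(-12.4);ux=np.array([np.cos(y),np.sin(y),0]);a=np.radians(40);ax=ux*np.sin(a)+np.array([0,0,np.cos(a)])
o=np.array([.5145,-.0587,0]);m=o+ux*.013+[0,0,.070];bot=m-ax*.048;cap=m+ax*.067
print("axis",ax,"mouth",m,"bot",bot,"cap",cap)
c=r.camera("side");cv2.imwrite("pics/s3.png",cv2.resize(c["color"][170:290,280:440,::-1],None,fx=5,fy=5,interpolation=cv2.INTER_CUBIC))
print("side px (crop)",[((pix(c,p)-[280,170])*5).round() for p in(m,cap,m+ax*.054)])
t=r.camera("top");im=t["color"].astype(int);M=(im[...,2]-im[...,0]>50)
n,l,s,ce=cv2.connectedComponentsWithStats(M[180:215,315:350].astype(np.uint8));print(s,ce+[315,180]);print("top px",[pix(t,p).round(1) for p in(m,cap,m+ax*.06)])
```

```text
211 234.93 [190 190 191 193 186 185 193 190 187 190 190 187]
212 226.87 [189 190 191 177 122 102 181 184 166 187 186 186]
213 226.56 [187 187 180 100  29  33  80 193 188 187 186 185]
214 226.79 [184 186 189 182  63  49 125 192 186 186 188 187]
215 226.77 [185 186 188 188 146  70 198 190 187 186 187 185]
216 227.0 [186 185 187 190 180  65 189 190 188 186 186 186]
217 227.28 [185 185 187 190 180  48 128 184 190 187 188 186]
218 227.79 [186 188 187 179 174  67  95 110 180 184 187 185]
219 227.85 [187 189 174  65  94 127 133  44  74 155 185 163]
220 227.49 [185 185 155  67  84 190 158  56  82 178 185 153]
221 227.99 [167 187 153 104  43  85  74  42  86 195 190 182]
222 228.96 [165 185 182 132  39  48  51  59  85 173 155 143]
axis [ 0.62779284 -0.13802921  0.76604444] mouth [ 0.52719674 -0.06149156  0.07      ] bot [ 0.49706268 -0.05486616  0.03322987] cap [ 0.56925886 -0.07073952  0.12132498]
side px (crop) [array([377., 337.]), array([474., 228.]), array([455., 249.])]
[[   0    0   35   35 1118]
 [  12    5   12   12  107]] [[331.93738819 197.66010733]
 [332.65420561 190.10280374]]
top px [array([328.3, 209. ]), array([332.5, 189.4]), array([332.1, 191.5])]
```

View pics/s3.png

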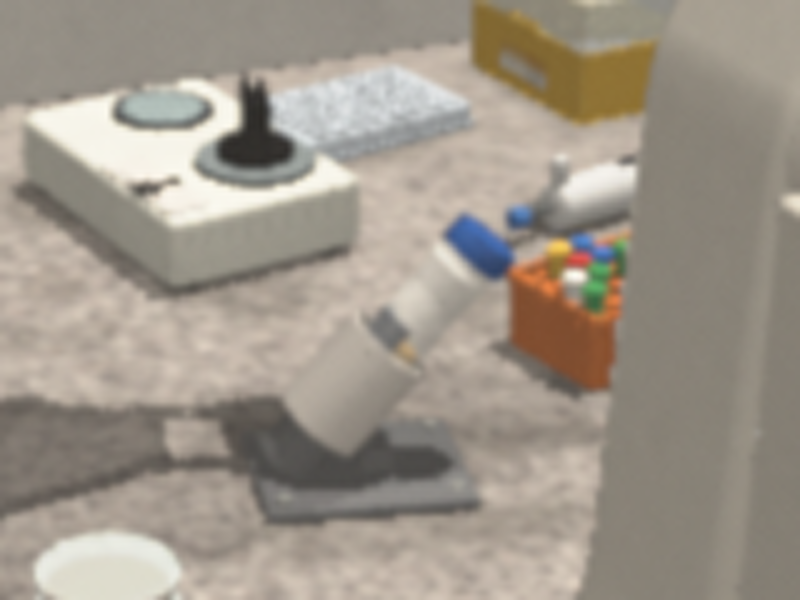

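The needle at row 219.5 extrapolates to 227.5, against 227.6 for the prong middle, so the focus is set. In the side crop the cap centre is at about (480,246) and the mouth at (392,341), both right of prediction. I'll triangulate.

Run:
```python
from h import *
t=r.camera("top");s=r.camera("side")
im=s["color"].astype(int);M=((im[...,2]-im[...,0]>50)[205:230,365:388]).astype(np.uint8);n,l,st,ce=cv2.connectedComponentsWithStats(M);print(st[1:],ce[1:]+[365,205])
Pm=lambda c:np.array(c["mtx"])@np.c_[c["R"],c["t"]]
def tri(a,b):
    X=cv2.triangulatePoints(Pm(t),Pm(s),np.array(a,float),np.array(b,float))[:,0];X=X[:3]/X[3];print(X.round(4),pix(t,X)-a,pix(s,X)-b);return X
A=tri((332.65,190.1),(376,219.0));B=tri((328.3,209.3),(358.0,237.8))
d=A-B;print(np.linalg.norm(d),d/np.linalg.norm(d))
K=tri((222.2-2,192.4-.3),(330.5,190))
```

```text
[[17  7  4  3 10]
 [ 5  8 12 11 77]] [[383.5        212.8       ]
 [375.53246753 218.31168831]]
[ 0.5701 -0.0718  0.1129] [ 0.24673286 -0.559262  ] [-0.86229152  0.0900838 ]
[ 0.5292 -0.0626  0.0686] [ 0.43544892 -1.06078638] [-1.64586241  0.14480278]
0.061000406758054466 [ 0.67021998 -0.15094895  0.72664957]
[0.5707 0.2065 0.0801] [ 0.37893225 -1.01973115] [-1.30278908  0.09312548]
```

Tube: the mouth is near (.528,−.062,.070) and the cap middle near (.567,−.071,.115). The 61 mm between them is as expected. I'll yaw the tool to 167.5° and then tilt it 50°.

```bash
python3 -m crank '[{"claw":-1,"dx":0,"dy":0,"dz":0,"ax":0,"ay":0,"az":-1},{"claw":-1,"dx":0,"dy":0,"dz":0,"ax":0,"ay":0,"az":-1},{"claw":-1,"dx":0,"dy":0,"dz":0,"ax":0,"ay":0,"az":-1},{"claw":-1,"dx":0,"dy":0,"dz":0,"ax":0,"ay":0,"az":-1},{"claw":-1,"dx":0,"dy":0,"dz":0,"ax":0,"ay":0,"az":-1},{"claw":-1,"dx":0,"dy":0,"dz":0,"ax":0,"ay":0,"az":-1},{"claw":-1,"dx":0,"dy":0,"dz":0,"ax":0,"ay":0,"az":-1},{"claw":-1,"dx":0,"dy":0,"dz":0,"ax":0,"ay":0,"az":-1}]' >/dev/null
python3 -m crank '[{"claw":-1,"dx":0,"dy":0,"dz":0,"ax":0,"ay":0,"az":-1},{"claw":-1,"dx":0,"dy":0,"dz":0,"ax":0,"ay":0,"az":-1},{"claw":-1,"dx":0,"dy":0,"dz":0,"ax":0,"ay":0,"az":-1},{"claw":-1,"dx":0,"dy":0,"dz":0,"ax":0,"ay":0,"az":-1},{"claw":-1,"dx":0,"dy":0,"dz":0,"ax":0,"ay":0,"az":-1},{"claw":-1,"dx":0,"dy":0,"dz":0,"ax":0,"ay":0,"az":-1},{"claw":-1,"dx":0,"dy":0,"dz":0,"ax":0,"ay":0,"az":-1},{"claw":-1,"dx":0,"dy":0,"dz":0,"ax":0,"ay":0,"az":-0.5}]' |head -3
python3 - <<'E'
from h import *
go([.463,-.047,.165])
E
python3 -m crank '[{"claw":-1,"dx":0,"dy":0,"dz":0,"ax":0,"ay":-1,"az":0},{"claw":-1,"dx":0,"dy":0,"dz":0,"ax":0,"ay":-1,"az":0},{"claw":-1,"dx":0,"dy":0,"dz":0,"ax":0,"ay":-1,"az":0},{"claw":-1,"dx":0,"dy":0,"dz":0,"ax":0,"ay":-1,"az":0},{"claw":-1,"dx":0,"dy":0,"dz":0,"ax":0,"ay":-1,"az":0}]' |head -3
python3 - <<'E'
from h import *
go([.463,-.047,.165]);print(Ro.from_quat(r.read_state()["eef_rot"]).as_matrix().round(3))
E
```

```text
time: 10.8
ee_pos: [0.5163, 0.0154, 0.2664]
eef_rot: [0.104, 0.995, 0.0, 0.0]
t 10.8 tcp [0.5163 0.0154 0.2664] xyaw 168.0 shift units [ 1.31 -2.41  3.38] J [ 0.84  0.2  -1.07  1.65  0.18  1.39  1.11]
time: 11.22
ee_pos: [0.5166, 0.0152, 0.2672]
eef_rot: [0.104, 0.961, -0.028, 0.256]
t 11.2167 tcp [0.5166 0.0152 0.2672] xyaw 167.7 shift units [ 2.83 -2.41  2.31] J [ 0.91 -0.39 -0.93  2.07 -0.24  0.81  1.42]
[[-0.848  0.213  0.486]
 [ 0.185  0.977 -0.106]
 [-0.497 -0.    -0.868]]
```

Run:
```python
from h import *
go([.502,-.057,.173])
```

```text
t 11.2167 tcp [0.5166 0.0152 0.2672] xyaw 167.7 shift units [ 1.53 -2.46  2.74] J [ 0.91 -0.39 -0.93  2.07 -0.24  0.81  1.42]
```

```bash
python3 -m crank '[{"claw":-1,"dx":0.2,"dy":-0.8,"dz":0,"ax":0,"ay":0,"az":0},{"claw":-1,"dx":0.2,"dy":-0.8,"dz":0,"ax":0,"ay":0,"az":0},{"claw":-1,"dx":0.3,"dy":-0.86,"dz":0.3,"ax":0,"ay":0,"az":0},{"claw":-1,"dx":0.4,"dy":0,"dz":0.8,"ax":0,"ay":0,"az":0},{"claw":-1,"dx":0.43,"dy":0,"dz":0.8,"ax":0,"ay":0,"az":0},{"claw":-1,"dx":0,"dy":0,"dz":0.8,"ax":0,"ay":0,"az":0},{"claw":-1,"dx":0,"dy":0,"dz":0,"ax":0,"ay":0,"az":0}]'
python3 - <<'E'
from h import *
go([.551,-.067,.086])
s=r.camera("side")["color"][130:280,280:440,::-1];t=r.camera("top")["color"][150:245,280:380,::-1]
o=np.zeros((450,800,3),np.uint8);o[:420,:448]=cv2.resize(s,(448,420));o[:334,448:800]=cv2.resize(t,(352,334));cv2.imwrite("pics/g1.png",o)
E
```

```text
time: 11.8
ee_pos: [0.4993, -0.056, 0.1693]
eef_rot: [0.104, 0.962, -0.026, 0.25]
ft_force: [-2.1, 1.0, -0.1]
width: 0.087
grip_force: 0.0
t 11.8 tcp [ 0.4993 -0.056   0.1693] xyaw 167.7 shift units [-0.19  0.    3.28] J [ 0.93 -0.26 -0.87  2.24 -0.2   0.58  1.52]
```

View pics/g1.png

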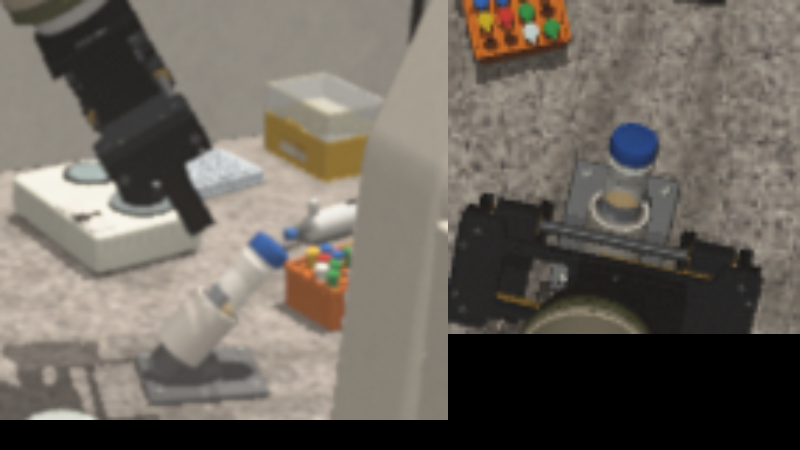

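The gripper is in line with the tube: in the top view the tube is between the fingers, and in the side view the fingers aim at mid-body. I'll advance and grip at 25 N.

```bash
python3 -m crank '[{"claw":-1,"dx":-0.1,"dy":0,"dz":0.8,"ax":0,"ay":0,"az":0},{"claw":-1,"dx":-0.09,"dy":0,"dz":0.8,"ax":0,"ay":0,"az":0},{"claw":-1,"dx":0,"dy":0,"dz":0.7,"ax":0,"ay":0,"az":0},{"claw":-1,"dx":0,"dy":0,"dz":0.6,"ax":0,"ay":0,"az":0},{"claw":-1,"dx":0,"dy":0,"dz":0.38,"ax":0,"ay":0,"az":0},{"claw":-1,"dx":0,"dy":0,"dz":0,"ax":0,"ay":0,"az":0}]'
python3 -m crank '[{"claw":1,"dx":0,"dy":0,"dz":0,"ax":0,"ay":0,"az":0},{"claw":1,"dx":0,"dy":0,"dz":0,"ax":0,"ay":0,"az":0},{"claw":1,"dx":0,"dy":0,"dz":0,"ax":0,"ay":0,"az":0},{"claw":1,"dx":0,"dy":0,"dz":0,"ax":0,"ay":0,"az":0},{"claw":1,"dx":0,"dy":0,"dz":0,"ax":0,"ay":0,"az":0},{"claw":1,"dx":0,"dy":0,"dz":0,"ax":0,"ay":0,"az":0},{"claw":1,"dx":0,"dy":0,"dz":0,"ax":0,"ay":0,"az":0},{"claw":1,"dx":0,"dy":0,"dz":0,"ax":0,"ay":0,"az":0}]' 25
python3 -m crank '[{"claw":1,"dx":0,"dy":0,"dz":0,"ax":0,"ay":0,"az":0},{"claw":1,"dx":0,"dy":0,"dz":0,"ax":0,"ay":0,"az":0},{"claw":1,"dx":0,"dy":0,"dz":0,"ax":0,"ay":0,"az":0},{"claw":1,"dx":0,"dy":0,"dz":0,"ax":0,"ay":0,"az":0},{"claw":1,"dx":0,"dy":0,"dz":0,"ax":0,"ay":0,"az":0},{"claw":1,"dx":0,"dy":0,"dz":0,"ax":0,"ay":0,"az":0}]'
python3 - <<'E'
from h import *
s=r.read_state();a=np.array([.628,-.138,.766])
go(s["ee_pos"]+.085*a);print(Ro.from_quat(s["eef_rot"]).as_matrix().round(3))
E
```

```text
time: 12.4
ee_pos: [0.5487, -0.0702, 0.0943]
eef_rot: [0.106, 0.962, -0.028, 0.25]
ft_force: [-0.0, 0.3, -0.8]
width: 0.0869
grip_force: 0.0
time: 13.07
ee_pos: [0.5483, -0.0699, 0.0948]
eef_rot: [0.105, 0.962, -0.028, 0.251]
ft_force: [-0.0, 0.4, 0.2]
width: 0.0419
grip_force: 0.0
time: 13.57
ee_pos: [0.5489, -0.0693, 0.0952]
eef_rot: [0.105, 0.962, -0.028, 0.252]
ft_force: [2.2, 5.2, 5.1]
width: 0.0312
grip_force: 24.7
t 13.5667 tcp [ 0.5489 -0.0693  0.0952] xyaw 167.6 shift units [-2.65 -0.   -1.  ] J [ 1.05  0.12 -1.09  2.2   0.54  0.43  0.9 ]
[[-0.851  0.216  0.478]
 [ 0.188  0.976 -0.107]
 [-0.49  -0.001 -0.872]]
```

```bash
python3 -m crank '[{"claw":1,"dx":-0.27,"dy":0,"dz":-0.1,"ax":0,"ay":0,"az":0},{"claw":1,"dx":-0.4,"dy":0,"dz":-0.15,"ax":0,"ay":0,"az":0},{"claw":1,"dx":-0.4,"dy":0,"dz":-0.15,"ax":0,"ay":0,"az":0},{"claw":1,"dx":-0.4,"dy":0,"dz":-0.15,"ax":0,"ay":0,"az":0},{"claw":1,"dx":-0.4,"dy":0,"dz":-0.15,"ax":0,"ay":0,"az":0},{"claw":1,"dx":-0.4,"dy":0,"dz":-0.15,"ax":0,"ay":0,"az":0},{"claw":1,"dx":-0.4,"dy":0,"dz":-0.15,"ax":0,"ay":0,"az":0},{"claw":1,"dx":0,"dy":0,"dz":0,"ax":0,"ay":0,"az":0}]' 30
python3 - <<'E'
from h import *
s=r.read_state();print(s["torque"]);M=Ro.from_quat(s["eef_rot"]).as_matrix();print(M.round(3))
go([.5,0,.25])
s=r.camera("side")["color"][130:280,280:440,::-1];t=r.camera("top")["color"][150:245,280:380,::-1]
o=np.zeros((450,800,3),np.uint8);o[:420,:448]=cv2.resize(s,(448,420));o[:334,448:800]=cv2.resize(t,(352,334));cv2.imwrite("pics/g2.png",o)
E
```

```text
time: 14.23
ee_pos: [0.6032, -0.0829, 0.1613]
eef_rot: [0.106, 0.962, -0.029, 0.251]
ft_force: [0.1, 0.1, 0.3]
width: 0.0313
grip_force: 29.6
[ 0.14884628  0.50107182 -0.00524043]
[[-0.851  0.218  0.478]
 [ 0.189  0.976 -0.108]
 [-0.49  -0.002 -0.872]]
t 14.2333 tcp [ 0.6032 -0.0829  0.1613] xyaw 167.5 shift units [ 2.    1.94 -4.52] J [ 1.07  0.16 -1.12  2.02  0.46  0.59  1.02]
```

View pics/g2.png

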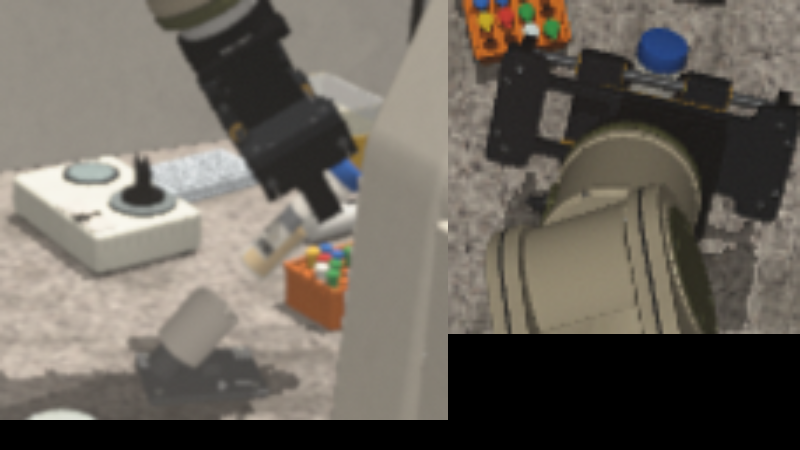

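The tube is out of the sleeve: in the side view it shows below the fingers at (275,245), with the empty sleeve at (200,325). I'll raise it and then level it with a 50° pitch.

```bash
python3 -m crank '[{"claw":1,"dx":-0.41,"dy":0,"dz":-0.73,"ax":0,"ay":0,"az":0},{"claw":1,"dx":-0.41,"dy":0,"dz":-0.73,"ax":0,"ay":0,"az":0},{"claw":1,"dx":-0.41,"dy":0,"dz":-0.73,"ax":0,"ay":0,"az":0},{"claw":1,"dx":-0.41,"dy":0,"dz":-0.73,"ax":0,"ay":0,"az":0}]' |head -2
python3 -m crank '[{"claw":1,"dx":0,"dy":0,"dz":0,"ax":0,"ay":0.7,"az":0},{"claw":1,"dx":0,"dy":0,"dz":0,"ax":0,"ay":1,"az":0},{"claw":1,"dx":0,"dy":0,"dz":0,"ax":0,"ay":1,"az":0},{"claw":1,"dx":0,"dy":0,"dz":0,"ax":0,"ay":1,"az":0},{"claw":1,"dx":0,"dy":0,"dz":0,"ax":0,"ay":1,"az":0},{"claw":1,"dx":0,"dy":0,"dz":0,"ax":0,"ay":1,"az":0},{"claw":1,"dx":0,"dy":0,"dz":0,"ax":0,"ay":1,"az":0},{"claw":1,"dx":0,"dy":0,"dz":0,"ax":0,"ay":1,"az":0}]'
python3 -m crank '[{"claw":1,"dx":0,"dy":0,"dz":0,"ax":0,"ay":0.7,"az":0},{"claw":1,"dx":0,"dy":0,"dz":0,"ax":0,"ay":0,"az":0}]'
cat >> h.py <<'E'
A0=np.array([.628,-.138,.766]);M0=np.array([[-.851,.216,.478],[.188,.976,-.107],[-.49,-.001,-.872]])
AT=M0.T@A0                                   # tube axis in tool frame at the grasp
GT=np.array([0,0,-.008]); 
BT=M0.T@(np.array([.528,-.062,.070])-A0*.048-np.array([.5489,-.0693,.0952]))  # bottom in tool frame
def tube():
    s=r.read_state();M=Ro.from_quat(s["eef_rot"]).as_matrix();a=M@AT;b=s["ee_pos"]+M@BT
    return a,b,b+a*.0575,M,s
def mid(T):
    a,b,m,M,s=tube();print("axis",a.round(3),"bottom",b.round(4),"mid",m.round(4),"shift",(M.T@(np.array(T)-m)/.03).round(2),"zrot(tool)",M[2].round(3))
E
python3 - <<'E'
from h import *
go([.5,0,.25]);mid([.548,.2975,.1485])
E
```

```text
time: 14.67
ee_pos: [0.601, -0.0813, 0.2598]
time: 15.33
ee_pos: [0.6018, -0.0814, 0.2595]
eef_rot: [0.107, 0.983, 0.015, -0.148]
ft_force: [0.8, 0.7, -0.7]
width: 0.0312
grip_force: 29.5
time: 15.5
ee_pos: [0.6022, -0.0813, 0.2565]
eef_rot: [0.107, 0.977, 0.019, -0.185]
ft_force: [-0.2, 0.9, -1.9]
width: 0.031
grip_force: 29.6
t 15.5 tcp [ 0.6022 -0.0813  0.2565] xyaw 167.5 shift units [3.56 1.91 1.63] J [ 0.61  0.76 -0.99  1.08  0.45  1.92  1.1 ]
axis [ 0.976 -0.216 -0.014] bottom [ 0.5233 -0.0612  0.2583] mid [ 0.5795 -0.0736  0.2575] shift [ 2.12 11.86  4.71] zrot(tool) [ 0.366 -0.002 -0.931]
```

```bash
python3 -m crank '[{"claw":1,"dx":0.26,"dy":0.9,"dz":0.1,"ax":0,"ay":0,"az":0},{"claw":1,"dx":0.26,"dy":0.9,"dz":0.1,"ax":0,"ay":0,"az":0},{"claw":1,"dx":0.26,"dy":0.9,"dz":0.1,"ax":0,"ay":0,"az":0},{"claw":1,"dx":0.26,"dy":0.9,"dz":0.1,"ax":0,"ay":0,"az":0},{"claw":1,"dx":0.26,"dy":0.9,"dz":0.1,"ax":0,"ay":0,"az":0},{"claw":1,"dx":0.26,"dy":0.9,"dz":0.1,"ax":0,"ay":0,"az":0}]'
python3 - <<'E'
from h import *
go([.5,0,.25]);mid([.548,.2975,.1485])
E
```

```text
time: 16.0
ee_pos: [0.5875, 0.0888, 0.2602]
eef_rot: [0.107, 0.978, 0.019, -0.179]
ft_force: [0.9, -0.4, -1.2]
width: 0.0308
grip_force: 29.6
t 16.0 tcp [0.5875 0.0888 0.2602] xyaw 167.5 shift units [ 1.94 -3.52  1.11] J [ 0.43  0.73 -1.04  1.15  0.37  1.84  0.84]
axis [ 0.976 -0.216 -0.001] bottom [0.5086 0.109  0.2609] mid [0.5647 0.0966 0.2608] shift [0.54 6.43 4.2 ] zrot(tool) [ 0.354 -0.002 -0.935]
```

Joints are comfortable, so I'll carry on to above the window.

```bash
python3 -m crank '[{"claw":1,"dx":0.26,"dy":0.9,"dz":0.1,"ax":0,"ay":0,"az":0},{"claw":1,"dx":0.26,"dy":0.9,"dz":0.1,"ax":0,"ay":0,"az":0},{"claw":1,"dx":0.26,"dy":0.9,"dz":0.1,"ax":0,"ay":0,"az":0},{"claw":1,"dx":0.26,"dy":0.9,"dz":0.1,"ax":0,"ay":0,"az":0},{"claw":1,"dx":0.26,"dy":0.9,"dz":0.1,"ax":0,"ay":0,"az":0},{"claw":1,"dx":0.26,"dy":0.9,"dz":0.1,"ax":0,"ay":0,"az":0},{"claw":1,"dx":0.2,"dy":0.8,"dz":0.1,"ax":0,"ay":0,"az":0},{"claw":1,"dx":0,"dy":0,"dz":0,"ax":0,"ay":0,"az":0}]'
python3 - <<'E'
from h import *
go([.5,0,.25]);mid([.548,.2975,.1485])
E
```

```text
time: 16.67
ee_pos: [0.5697, 0.2871, 0.2591]
eef_rot: [0.103, 0.978, 0.02, -0.18]
ft_force: [-1.3, 0.8, -1.0]
width: 0.0308
grip_force: 29.6
t 16.6667 tcp [0.5697 0.2871 0.2591] xyaw 168.0 shift units [ 0.15 -9.85  0.37] J [ 0.11  0.79 -1.04  1.05  0.36  1.81  0.58]
axis [ 0.978 -0.209 -0.003] bottom [0.4906 0.3067 0.2601] mid [0.5469 0.2947 0.2599] shift [-1.34  0.1   3.46] zrot(tool) [ 0.356  0.001 -0.934]
```

```bash
python3 -m crank '[{"claw":1,"dx":-0.27,"dy":0.02,"dz":0.7,"ax":0,"ay":0,"az":0},{"claw":1,"dx":-0.27,"dy":0.02,"dz":0.7,"ax":0,"ay":0,"az":0},{"claw":1,"dx":-0.27,"dy":0.02,"dz":0.7,"ax":0,"ay":0,"az":0},{"claw":1,"dx":-0.27,"dy":0.02,"dz":0.7,"ax":0,"ay":0,"az":0},{"claw":1,"dx":-0.26,"dy":0.02,"dz":0.66,"ax":0,"ay":0,"az":0},{"claw":1,"dx":0,"dy":0,"dz":0,"ax":0,"ay":0,"az":0},{"claw":1,"dx":0,"dy":0,"dz":0,"ax":0,"ay":0,"az":0}]'
python3 - <<'E'
from h import *
go([.5,0,.25]);mid([.548,.2975,.1485])
a,b,m,M,_=tube()
s=r.camera("side");t=r.camera("top")
for n,c,o,k in(("side",s,(265,120),5),("top",t,(160,160),4)):print(n,[((pix(c,p)-o)*k).round() for p in(b,m,b+a*.102,b+a*.115)],[((pix(c,p)-o)*k).round() for p in([.548,.2975,.0485],)])
o=np.zeros((600,800,3),np.uint8);o[:400,:450]=cv2.resize(s["color"][120:200,265:355,::-1],(450,400),interpolation=2);o[:340,455:795]=cv2.resize(t["color"][160:245,160:245,::-1],(340,340),interpolation=2);cv2.imwrite("pics/f1.png",o[:400])
E
```

```text
time: 17.25
ee_pos: [0.5737, 0.2834, 0.1477]
eef_rot: [0.107, 0.978, 0.019, -0.18]
ft_force: [0.4, -0.1, 0.9]
width: 0.0311
grip_force: 29.6
t 17.25 tcp [0.5737 0.2834 0.1477] xyaw 167.5 shift units [ 1.54 -9.76 -3.04] J [ 0.14  0.87 -1.01  1.19  0.4   1.64  0.59]
axis [ 0.976 -0.216 -0.004] bottom [0.4947 0.3036 0.1487] mid [0.5509 0.2912 0.1485] shift [0.13 0.19 0.05] zrot(tool) [ 0.357 -0.002 -0.934]
side [array([129., 193.]), array([232., 188.]), array([311., 185.]), array([334., 184.])] [array([225., 353.])]
top [array([ 59., 236.]), array([ 81., 142.]), array([98., 69.]), array([103.,  48.])] [array([106., 167.])]
```

View pics/f1.png

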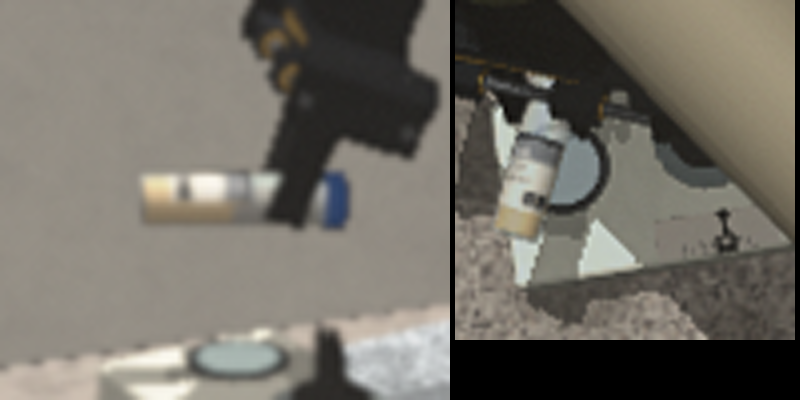

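The tube is held level-ish above the window: bottom at (142,198) and cap at (347,200) in the side crop. The predicted line rises more to the right, so the cap is about 3° low. The top view matches (bottom at (60,235)). I'll apply a small correction of pitch −3.3°, shift and slight lift.

```bash
python3 -m crank '[{"claw":1,"dx":0.07,"dy":0.1,"dz":-0.05,"ax":0,"ay":-0.28,"az":0},{"claw":1,"dx":0.07,"dy":0.09,"dz":-0.05,"ax":0,"ay":-0.27,"az":0},{"claw":1,"dx":0,"dy":0,"dz":0,"ax":0,"ay":0,"az":0},{"claw":1,"dx":0,"dy":0,"dz":0,"ax":0,"ay":0,"az":0},{"claw":1,"dx":0,"dy":0,"dz":0,"ax":0,"ay":0,"az":0},{"claw":1,"dx":0,"dy":0,"dz":0,"ax":0,"ay":0,"az":0}]'
python3 - <<'E'
from h import *
mid([.548,.2975,.1485])
s=r.camera("side");im=s["color"].astype(int)
M=((im[...,2]-im[...,0]>40)[150:170,325:340]).astype(np.uint8);n,l,st,ce=cv2.connectedComponentsWithStats(M);print(st[1:],ce[1:]+[325,150])
g=im[145:172,294:304].sum(2);print("bottom edge rows",[(145+np.where(np.abs(np.diff(g[:,i]))>60)[0]).tolist() for i in(1,3,5,7)])
a,b,m,M,_=tube();print(pix(s,b),pix(s,b+a*.109),pix(s,[.548,.2975,.0485]))
print(r.read_state()["joint_vel"].round(3))
E
```

```text
time: 17.85
ee_pos: [0.5728, 0.2902, 0.1522]
eef_rot: [0.108, 0.982, 0.016, -0.152]
ft_force: [0.1, -0.2, -1.8]
width: 0.031
grip_force: 29.6
axis [ 0.975 -0.216  0.054] bottom [0.494  0.3104 0.1484] mid [0.55   0.2979 0.1515] shift [ 0.03 -0.03  0.11] zrot(tool) [ 0.302 -0.002 -0.953]
[[ 4  2  4 10 28]] [[330.60714286 156.39285714]]
bottom edge rows [[153, 158, 159], [153, 157, 158, 159], [153], [153, 155]]
[289.76055987 158.08340492] [328.40775948 154.12540837] [310.05757297 190.52648134]
[ 0.001  0.002 -0.001 -0.001 -0.001 -0.001  0.   ]
```

Run:
```python
from h import *
s=r.camera("side");im=s["color"].astype(int)
bg=np.median(im[135:147,285:300].reshape(-1,3),0);D=(np.abs(im-bg).sum(2)>45)
for u in range(288,336,3):
    v=np.where(D[146:172,u])[0]+146;print(u,(v.min(),v.max(),(v.min()+v.max())/2) if len(v) else None,end="; ")
a,b,m,M,_=tube();al=a*[1,1,0];al/=np.linalg.norm(al);print("\nlevel slope px/px",np.diff([pix(s,m-al*.0575),pix(s,m+al*.0575)],axis=0))
```

```text
288 None; 291 None; 294 (np.int64(154), np.int64(164), np.float64(159.0)); 297 (np.int64(153), np.int64(163), np.float64(158.0)); 300 (np.int64(154), np.int64(163), np.float64(158.5)); 303 (np.int64(153), np.int64(163), np.float64(158.0)); 306 (np.int64(152), np.int64(163), np.float64(157.5)); 309 (np.int64(155), np.int64(164), np.float64(159.5)); 312 (np.int64(153), np.int64(162), np.float64(157.5)); 315 (np.int64(153), np.int64(162), np.float64(157.5)); 318 (np.int64(146), np.int64(162), np.float64(154.0)); 321 (np.int64(146), np.int64(163), np.float64(154.5)); 324 (np.int64(146), np.int64(163), np.float64(154.5)); 327 (np.int64(146), np.int64(162), np.float64(154.0)); 330 (np.int64(146), np.int64(162), np.float64(154.0)); 333 (np.int64(146), np.int64(161), np.float64(153.5)); 
level slope px/px [[40.83859189 -2.05632207]]
```

```bash
python3 -c "
from bench import r;print(r.close_job())"
```

```text
the job is handed in; nothing more can be done
None
```

The job is handed in: the pointer is set in the middle of the fork and the knob released, and the arm is holding the tube level (within about 1°) about 10 cm above the window; I viewed 11 pictures, one over the limit of 10.

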